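Pin the bone-drilling jig shut

TASK

Get the bone jig ready for drilling: fold its hinged leaf down over the fish vertebra, lift the locking pin up and off its hook on the draining stand, and push the pin down through the leaf's hole and the block beneath until its collar is fully home. The jig's springs lift the leaf, so finish still holding the pin and pressing it down, with the leaf fully shut; leave the other things on the bench and the scraper on its hook alone.

Things in the scene. Friction and masses are not known exactly. Their poses are not given: they have to be found in the camera images.
- jig: Aluminium drilling jig on rubber feet, fixed, 160 long (x) by 80 wide, 58 mm high shut. Origin on the bench under its centre; x points from its front (lock block, leaf's thumb tab) to its rear (hinge), z up. Front block 30 x 80 mm, top at 50 mm; two spring plungers stand 6 mm proud of it at x -60, y +26 and -26 mm. Behind it a fish vertebra lies in a V nest.
- leaf (a joint): Leaf angle, rad: 0 shut on the block, grows folding up and back; starts 0.8 to 1.3. Plate 8 mm thick, 62 wide, reaching 148 mm from the hinge (40 mm wide thumb tab to 161), 0.2 kg. Stiff hinge: stays at any angle, 1 to 2 N at its front moves it. Let go once down, it rests on the plungers at about 0.04 (hole 5 to 6 mm up). 6 to 10 N down at its hole shuts it fully; let go, it springs up.
- leaf_hinge (a point): Point on the leaf's hinge axis at the middle of its width: jig x +75 mm, y 0, height 54 mm. The axis runs along the jig's y and lies in the leaf's middle plane; the leaf's outer (upper) face lies 4 mm beyond that plane.
- leaf_hole (a point): Centre of the leaf's pin hole on the leaf's upper face, 135 mm from the hinge axis; 13 mm wide, straight through the 8 mm leaf. z is the upper face's normal.
- block_hole (a point): Mouth of the block's vertical pin hole, on its axis, on the block's top face (jig x -60, y 0, height 50 mm); 13 mm wide, 36 mm deep, open below. Directly under the leaf's hole when shut.
- pin: Loose steel locking pin, about 0.12 kg, hanging upright by its eye on one of the two hooks. Origin on its axis at the collar's underside, z up. Below: shank 10 mm thick, 45 long, last 10 mm tapering to 4. Above: collar 22 wide, 0 to 5 mm; neck 12 wide to 15 mm; flat eye 15 to 56 mm, 36 wide (y), 8 thick (x), opening 26 wide, 20 to 50 mm. Hook wire runs through along x.
- pin_eye (a point): Centre of the pin's eye, 36 mm above the pin's origin: the place to grip from above, fingers closing across the eye's 36 mm width (the pin's y, which is the stand's y while it hangs).
- pin_tip (a point): Lower end of the pin's shank, on its axis, 45 mm below the pin's origin.
- stand: Steel draining stand, fixed: drip tray 150 x 230 mm, post, crossbar at height 200 mm, two hooks of 6 mm wire at y +55 and -55 mm. Origin on the bench under the tray's centre. Hooks run level along -x, top at 203 mm, to x -58 mm, then turn up to 212 mm at x -66. Things hang at x -45. To free an eye lift it about 16 mm (10 to 22) and draw it along the stand's -x by 40 mm or more.
- scraper: Flat-bladed bone scraper hanging by an eye of the same size from the other hook; 7 mm stem and a flat blade 34 wide and 42 mm long instead of collar and shank. Origin 50 mm below the top of the eye's opening. Leave alone.
- dish: Covered glass petri dish, 94 mm across, 18 mm high, loose on the bench; origin under its centre. Leave alone.
- tub: Clear plastic tub with vertebrae, 90 x 110 mm, 75 mm high, loose on the bench; origin under its centre. Leave alone.
Mind the look-alikes: they are no part of the job. There is more than one size of the pin; the job needs the smallest.

How it is judged:
By the outcome, as a careful person would: the job done as asked, in the order asked, and still so for the second after the job is handed in, while the arm keeps its last pose, push and grip.
It also fails if it takes over 64 s, if anything falls off the work surface, if the arm or the gripper's body presses on something with over 40 N, if the wrist force passes 120 N, or if a joint passes its speed limit or range.

ROBOT

A 6-joint arm with a two-finger parallel gripper is mounted at the origin on the work surface. World frame = base frame: x ahead of the robot, y to its left, z up, the work surface at z = 0. Lengths are in m, angles in degrees, forces in N, time in s.
With the tool pointing down it reaches from about 0.325 to 0.775 m from the base axis. Payload 5.5 kg.
Tool frame: the origin (TCP) lies at the centre of the arm's flange, where the gripper is bolted on; the fingertips stand 182 mm ahead of it and the grasp point (between the pads) lies 163 mm ahead of it; z points along the fingers, y is the direction in which the jaws open and shut (so a half turn about z gives the same grasp; the last joint's range is limited). The gripper opens to 88 mm and grips with 3 to 60 N. Pads are 20 mm wide; open, the fingers measure 115 mm over their backs; the gripper's body (75 mm by 178 mm) begins 61 mm behind the grasp point.
Start: joints at [65.334, 5.22, 70.514, -0, 104.267, -3.249], TCP at [0.219, 0.559, 0.405] pointing down, gripper open.
Joint ranges: [-164.24, 164.24], [-49.07, 125.15], [9.68, 141.18], [-86.29, 266.29], [3.28, 154.24], [-151.56, 151.56]. Speed limits (degrees/s): [147.25, 147.25, 172.46, 180, 180, 180].

INTERFACE

Orientations are given as [roll, pitch, yaw] about the fixed x, y, z axes, in that order (R = Rz(yaw) Ry(pitch) Rx(roll)).
In Python, from station import r gives the robot as it stands. The module is installed in compiled form; this text tells all that it offers. Calls block until the motion is done:
- r.reach(position, orientation): joint-space move of the TCP to a pose.
- r.servo_line(position, rotation=None, speed=0.15): straight line of the TCP; rotation=None keeps the orientation; speed is the mean speed in m/s.
- r.move_joints(angles): joint-space move.
- r.let_go() and r.grab(squeeze=None): open the fingers fully, or close them until they stop; squeeze is the grip in N (None keeps the last).
- r.wait(seconds).
- r.inverse_kinematics(position, orientation): joint angles nearest the present ones, or None.
- r.sense(): the state.
- r.snapshot(name): name is "side" or "top" or "wrist"; returns a dict with "frame" (400x640x3 uint8, red, green, blue), "fx", "fy", "cx", "cy" (pixels), "dist_coeffs" ([k1, k2, p1, p2, k3] as OpenCV has them; the pictures are not rectified), "R" (3x3) and "t" (3): a world point X has camera coordinates R X + t. Camera axes: x right, y down, z forward; pixel columns grow to the right and rows downward; lengths in m; the calibration is good to about 2 mm. A picture is of the moment at which its call begins. There is no depth.
A pose or a line that the arm cannot do raises r.IKError and nothing moves.
- r.hand_in(): hands the job in, once; it reports no verdict.
The state is a dict: "clock": time; "joints": joint angles; "joint_vel": joint speeds; "joint_torque": joint torques, N m; "tcp_pos": TCP position; "orientation": TCP orientation; "contact_force": force on the tool from outside, world axes, zero at the start; "torque": the same for the moment, N m; "opening": finger opening in m.
Only numpy, scipy, OpenCV 4.12 (cv2) and the standard library are available. Lean on these libraries where they do the work, as an engineer would, in place of code of your own. Each camera call takes 0.05 s, during which the arm holds its last target. There are 200 camera calls.

## Working session

There is one attempt and no reset: what is moved stays moved. The work goes in short steps, each a Python script; the robot and the scene stay as the last script left them, time stands still between calls to the robot, and variables do not carry over. Pictures are saved under pics/ and viewed, about 8 in all and at most 12, crops included, and the job is handed in when it is done.

```bash
mkdir -p pics
cat > h.py <<'E'
import numpy as np, cv2
from station import r
def snap(n, f=None):
    s=r.snapshot(n)
    if f: cv2.imwrite('pics/'+f, cv2.cvtColor(s['frame'],cv2.COLOR_RGB2BGR))
    np.save('/tmp/last_%s.npy'%n, s, allow_pickle=True); return s
def last(n): return np.load('/tmp/last_%s.npy'%n,allow_pickle=True).item()
def K(s): return np.array([[s['fx'],0,s['cx']],[0,s['fy'],s['cy']],[0,0,1]])
def ray(s,p):
    R=np.array(s['R']);t=np.array(s['t'])
    u=cv2.undistortPoints(np.array([[p]],float),K(s),np.array(s['dist_coeffs'],float))[0,0]
    return -R.T@t, R.T@np.array([u[0],u[1],1])
def plane(s,p,z):
    c,d=ray(s,p); return c+d*(z-c[2])/d[2]
def tri(s1,p1,s2,p2):
    c1,d1=ray(s1,p1);c2,d2=ray(s2,p2)
    k=np.linalg.lstsq(np.stack([d1,-d2],1),c2-c1,rcond=None)[0]
    a=c1+k[0]*d1;b=c2+k[1]*d2; return (a+b)/2,np.linalg.norm(a-b)
def proj(s,X):
    X=np.atleast_2d(np.array(X,float))
    return cv2.projectPoints(X,cv2.Rodrigues(np.array(s['R'],float))[0],np.array(s['t'],float),K(s),np.array(s['dist_coeffs'],float))[0][:,0]
E
python3 - <<'E'
from h import *
a=snap('top','top0.png');b=snap('side','side0.png');w=snap('wrist','wrist0.png')
for s in(a,b,w): print(-np.array(s['R']).T@s['t'], s['fx'])
print(r.sense())
E
```

```text
[ 0.50938004 -0.06922833  1.02443999] 404.7031668745316
[-0.03706636 -0.78462088  0.72248484] 416.8275170936547
[0.14893414 0.5857764  0.38290765] 314.13175923677596
{'clock': 0.15, 'joints': array([ 6.53341363e+01,  5.25565412e+00,  7.05656406e+01, -6.07487109e-04,
        1.04266400e+02, -3.24876001e+00]), 'joint_vel': array([-0.11938387, -0.10818714, -0.22294508,  0.04314158,  0.01566424,
        0.00022926]), 'joint_torque': array([ 1.42297093e-03, -4.47047102e+01, -4.06906736e+01,  6.98591396e-02,
        2.74945790e-02, -1.22975671e-04]), 'tcp_pos': array([0.21912177, 0.55862054, 0.4037446 ]), 'orientation': array([-1.79912412e+02, -4.38175144e-03,  1.58582744e+02]), 'contact_force': array([ 0.57130048, -0.20270879,  0.13825188]), 'torque': array([-0.05096577, -0.00102176, -0.02238646]), 'opening': 0.08741631544454971}
```

View pics/top0.png

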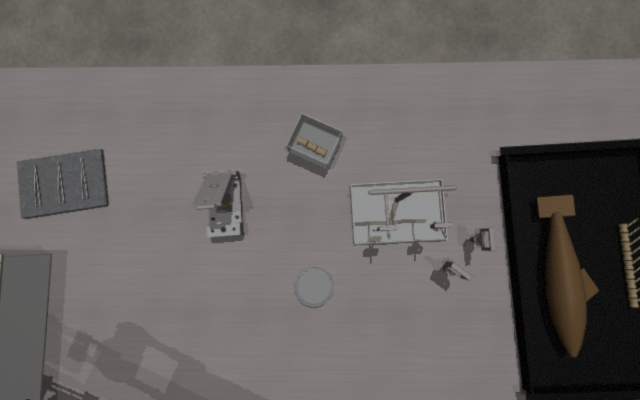

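View pics/side0.png

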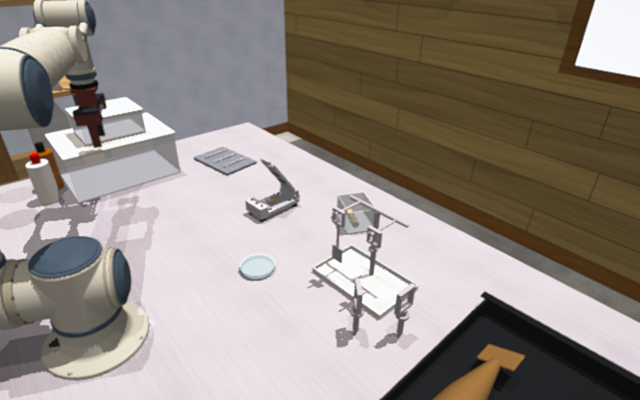

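The top view shows the jig at about (225,205) with its leaf up, the stand at (398,212) with two hanging items, and two more pin-like items at (457,270) and (485,240). The side view shows the same things. I'll enlarge the key regions in one picture.

Run:
```python
from h import *
a=last('top')['frame'];b=last('side')['frame']
f=lambda im,x,y,w,h,k:cv2.resize(im[y:y+h,x:x+w],None,fx=k,fy=k,interpolation=cv2.INTER_CUBIC)
A=f(a,340,172,165,120,2.4) ; B=f(b,300,180,125,160,3.2); C=f(a,185,160,70,85,4.5);D=f(b,240,150,70,80,4)
out=np.zeros((900,800,3),np.uint8)
out=np.zeros((600,800,3),np.uint8)
def put(I,x,y):
    h=min(I.shape[0],600-y);w=min(I.shape[1],800-x);out[y:y+h,x:x+w]=I[:h,:w]
put(A,0,0);put(B,400,0);put(f(a,185,160,70,85,3.5),0,295);put(f(b,240,150,70,80,3.5)[:, :150*3],245,295)
put(B,400+0,0) 
cv2.imwrite('pics/c1.png',cv2.cvtColor(out,cv2.COLOR_RGB2BGR))
```

```text
(no output)
```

View pics/c1.png

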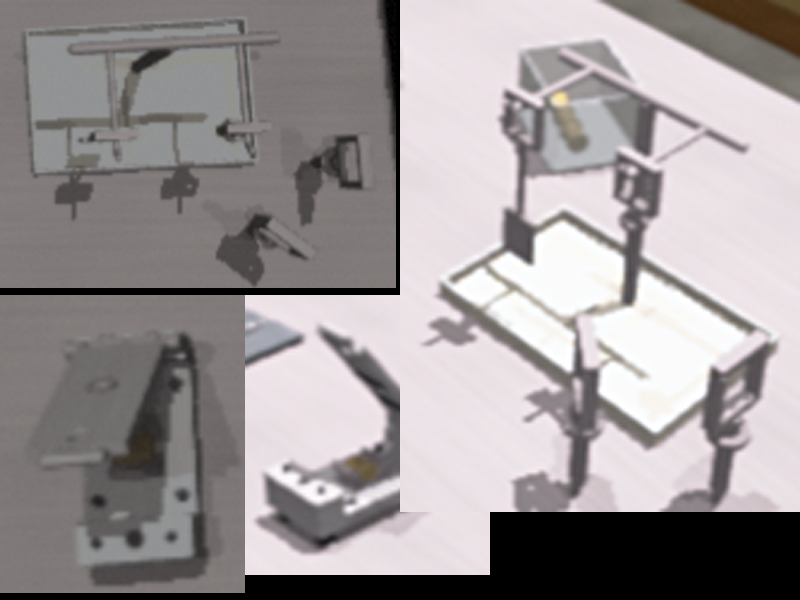

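The crop shows the scraper on the +y hook at (387,228) and the pin on the -y hook at (444,225), in top-view pixels. The two larger pins stand loose on the bench. The jig's block hole is at about (223.6,229.4).

Run:
```python
from h import *
a=last('top');b=last('side');np.set_printoptions(precision=4,suppress=True)
T=lambda x,y:(340+x/2.4,172+y/2.4); J=lambda x,y:(185+x/3.5,160+(y-295)/3.5)
S=lambda x,y:(300+(x-400)/3.2,180+y/3.2); SJ=lambda x,y:(240+(x-245)/3.5,150+(y-295)/3.5)
print('pin',plane(a,T(249,127.5),.209), 'scr',plane(a,T(112,134),.209))
print('pin tri',tri(a,T(249,127.5),b,S(640,160)),'scr',tri(a,T(112,134),b,S(523,96)))
print('bar', plane(a,T(70,49),.2),plane(a,T(278,38),.2))
print('tray',[plane(a,T(*p),.012) for p in((25,30),(245,18),(258,160),(35,173))])
print('blk',[plane(a,J(*p),.05) for p in((78,562),(192,560),(78,530),(135,538),(97,543),(173,539))])
# wrist cam pose in tool
w=last('wrist');s=r.sense()
from scipy.spatial.transform import Rotation as Ro
Rt=Ro.from_euler('xyz',s['orientation'],degrees=True).as_matrix()
R=np.array(w['R']);c=-R.T@w['t'];print('cam in tool',Rt.T@(c-s['tcp_pos']));print(Rt.T@R.T)
```

```text
pin [ 0.5407 -0.2945  0.209 ] scr [ 0.5356 -0.1813  0.209 ]
pin tri (array([ 0.5409, -0.2954,  0.2059]), np.float64(0.0001279262742459013)) scr (array([ 0.5361, -0.1822,  0.2043]), np.float64(0.0008094228084979285))
bar [ 0.6083 -0.1484  0.2   ] [ 0.6166 -0.3238  0.2   ]
tray [array([ 0.6512, -0.1196,  0.012 ]), array([ 0.6623, -0.3486,  0.012 ]), array([ 0.515 , -0.3568,  0.012 ]), array([ 0.502 , -0.1284,  0.012 ])]
blk [array([0.5218, 0.2285, 0.05  ]), array([0.5229, 0.1496, 0.05  ]), array([0.5438, 0.2291, 0.05  ]), array([0.5382, 0.1894, 0.05  ]), array([0.5348, 0.2157, 0.05  ]), array([0.5374, 0.163 , 0.05  ])]
cam in tool [ 0.0753 -0.0003  0.0208]
[[ 0.001  -0.9606 -0.278 ]
 [ 1.      0.001  -0.0001]
 [ 0.0003 -0.278   0.9606]]
```

Run:
```python
from h import *
r.reach([.513,.189,.42],[180,0,180]); r.wait(.3)
w=snap('wrist','w1.png'); s=snap('side')
print(r.sense()['clock'],r.sense()['tcp_pos'],r.sense()['orientation'],r.sense()['joints'])
for p in ([.538,.189,.05],[.673,.193,.054]): print(proj(w,p))
I=w['frame']; cv2.imwrite('pics/w1.png',cv2.cvtColor(cv2.resize(I,(800,500),interpolation=cv2.INTER_CUBIC),cv2.COLOR_RGB2BGR))
```

```text
2.275 [0.51291691 0.18927223 0.4199946 ] [-1.79999973e+02 -2.03449781e-03 -1.79972601e+02] [ 1.66890278e+01 -2.79953968e+00  7.70855406e+01  5.78712207e-04
  1.05715956e+02 -7.33382140e+01]
[[315.94804581 198.19982186]]
[[318.89459309 301.16323247]]
```

View pics/w1.png

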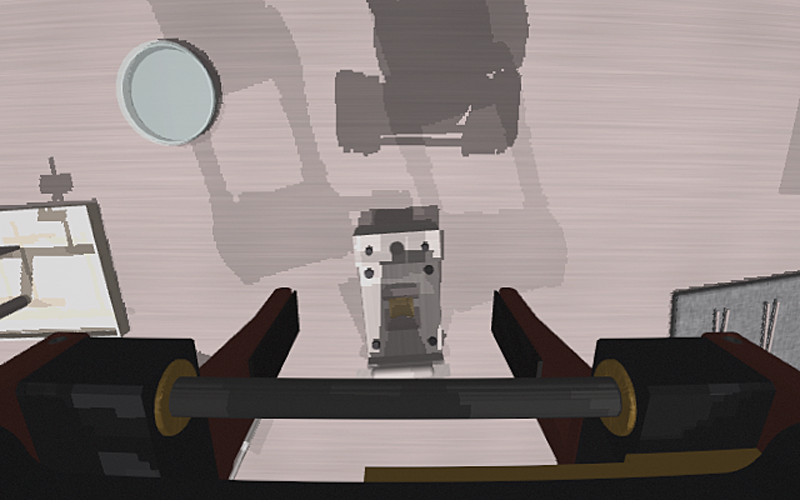

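The wrist view shows the block hole at (397,247) and the plungers at (369,251) and (425,245), all at 1.25x zoom. The leaf is steep and hidden behind the gripper, so I'll refine the blobs and triangulate the leaf tip from the top and side views.

Run:
```python
from h import *
np.set_printoptions(precision=4,suppress=True)
w=last('wrist');a=last('top');b=last('side')
g=cv2.cvtColor(w['frame'],cv2.COLOR_RGB2GRAY)
# dark blobs in block region
m=(g<105).astype(np.uint8); n,l,st,ce=cv2.connectedComponentsWithStats(m)
for i in range(1,n):
    if 8<st[i,4]<300 and 280<ce[i,0]<360 and 180<ce[i,1]<300: print(ce[i],st[i,4],plane(w,ce[i],.05)[:2],plane(w,ce[i],.056)[:2])
print(g[185:225,283:352:2][::3])
SJ=lambda x,y:(240+(x-245)/3.5,150+(y-295)/3.5);J=lambda x,y:(185+x/3.5,160+(y-295)/3.5)
print('tipmid',tri(a,J(72,460),b,SJ(325,333)))
for nm,s,x,y,W,H in(('a',a,195,160,55,82),('b',b,240,150,65,75)):
    pass
A=cv2.resize(a['frame'][160:242,193:253],None,fx=6.5,fy=6.5,interpolation=cv2.INTER_CUBIC)
B=cv2.resize(b['frame'][150:226,244:304],None,fx=6.5,fy=6.5,interpolation=cv2.INTER_CUBIC)
o=np.zeros((540,790,3),np.uint8);o[:A.shape[0],:390]=A;o[:B.shape[0],395:785]=B
cv2.imwrite('pics/c2.png',cv2.cvtColor(o,cv2.COLOR_RGB2BGR))
```

```text
[352.3208 207.3868] 106 [0.5491 0.2315] [0.5472 0.2308]
[294.9333 200.3   ] 30 [0.5406 0.1646] [0.5388 0.1651]
[342.4667 215.3667] 60 [0.5589 0.2202] [0.5569 0.2197]
[294.9767 218.2326] 43 [0.5626 0.1643] [0.5605 0.1647]
[354.5263 269.0526] 19 [0.6295 0.2371] [0.6262 0.2363]
[345.6667 272.7333] 60 [0.6346 0.2262] [0.6312 0.2256]
[[123  71  74  74  73  73  72  72  73  70  69  68  68  67  64  61  61  58
   56  54  77  90 127 126 149 159 195 194 188 228 226 223 220 221 170]
 [ 86 144 146 173 189 238 233 231 229 227 229 185 185 184 182 180 180 178
  178 179 178 176 179 179 180 180 178 178 174 214 210 211 211 213 184]
 [204 217 221 215 215 215 216 214 215 215 219 179 181 182 182 181 182 182
  180 178 175 199 174 177 177 176 176 177 175 214 210 210 210 212 185]
 [201 216 221 212 211 211 212 210 209 209 213 176 181 181 188 137  66  66
   65 145 188 209 181 183 182 182 181 198  50 107 227 215 214 215 207]
 [214 221 221 209 216 198  73 110 219 213 218 180 186 186 152  63  72  74
   73  64 149 210 183 185 184 183 188  91  72  64 189 213 210 211 204]
 [195 218 224 222 206  67  86  37 230 220 22
[... 636 characters left out ...]
115 114 118 117 117  52  29  84 120 118  95]
 [181 164 203 221 232 176  35 198 215 205 210 162 110 114 115 112 114 114
  119 117 114 116 114 115 116 112 117 119  57  46  47  43 110 117  96]
 [181 166 175 227 140  82  81  79 182 205 210 162 110 113 117 111 115 114
  119 116 113 116 129 135 114 111 113 129 138  42  40  51 119 118 100]
 [188 189 133 226 213  69  74  55 214 201 209 166 112 111 116 110 115 113
  118 114 134 136 133 131 136 134 136 136 131 114 114 116 115 116 104]
 [156 156 127 226 220 223 225 221 219 217 228 125 133 130 137 130 136 132
  136 138 132 135 133 131 137 133 134 136 129 118 110 115 116 116  91]]
tipmid (array([0.5785, 0.1964, 0.1793]), np.float64(0.007022220189547449))
```

View pics/c2.png

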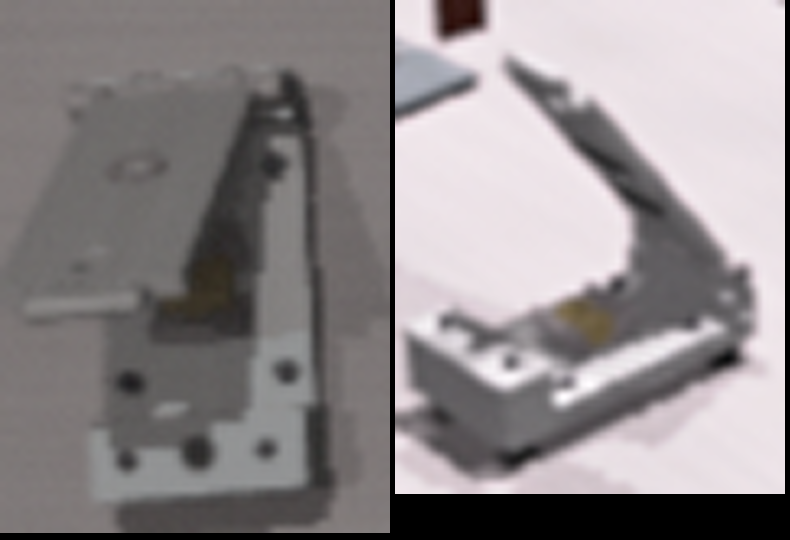

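The thumb tab's middle is at (79,303) in the top crop and its far corner is at (505,55) in the side crop. The jig yaw is a few degrees.

Run:
```python
from h import *
np.set_printoptions(precision=4,suppress=True)
from scipy.optimize import brentq
w=last('wrist');a=last('top');b=last('side')
C=lambda x,y:(193+(x+.5)/6.5-.5,160+(y+.5)/6.5-.5)
print('hole w',plane(w,(317,198.3),.05),'top',plane(a,C(198,453),.05))
for nm,p,q in(('w',plane(w,(295,200.3),.056),plane(w,(340,196),.056)),('t',plane(a,C(265,448),.056),plane(a,C(126,461),.056))):
    d=q-p;print(nm,p,q,np.linalg.norm(d),'yaw',np.degrees(np.arctan2(-d[0],d[1])),'mid',(p+q)/2)
# long edge of block in the top view: right edge of front block/base
p,q=plane(a,C(305,484),.05),plane(a,C(91,497),.05);d=q-p;print('front edge',np.linalg.norm(d),np.degrees(np.arctan2(-d[0],d[1])))
h=(plane(w,(317,198.3),.05)+plane(a,C(198,453),.05))/2
yaw=np.radians(4); x=np.array([np.cos(yaw),np.sin(yaw),0]);y=np.array([-x[1],x[0],0])
H=h+.135*x+[0,0,.004];print('hinge',H)
for th in np.arange(.7,1.4,.1):
    tip=H+.161*(-np.cos(th)*x+np.sin(th)*np.array([0,0,1])); print(th,proj(a,tip),proj(b,tip+.02*y),proj(b,tip-.02*y),tip)
print('meas',C(79,303),'side far tab corner',(244+110/6.5,150+55/6.5))
```

```text
hole w [0.5381 0.1902 0.05  ] top [0.5385 0.1907 0.05  ]
w [0.5388 0.1651 0.056 ] [0.5336 0.2163 0.056 ] 0.05142365673127306 yaw 5.789689061267629 mid [0.5362 0.1907 0.056 ]
t [0.5401 0.1642 0.056 ] [0.5355 0.2157 0.056 ] 0.05169505076350568 yaw 5.103856768306648 mid [0.5378 0.19   0.056 ]
front edge 0.07983187300609729 3.2534110362493003
hinge [0.673  0.1999 0.054 ]
0.7 [[209.6482 222.4124]] [[253.5161 168.4134]] [[261.5642 172.7791]] [0.5502 0.1913 0.1577]
0.7999999999999999 [[207.7799 217.0143]] [[256.1656 163.8303]] [[264.2637 168.1039]] [0.5611 0.192  0.1695]
0.8999999999999999 [[206.0104 210.9926]] [[259.1345 159.4886]] [[267.2807 163.6709]] [0.5732 0.1929 0.1801]
0.9999999999999999 [[204.3688 204.4159]] [[262.3833 155.4437]] [[270.5746 159.5367]] [0.5862 0.1938 0.1895]
1.0999999999999999 [[202.8834 197.3678]] [[265.8681 151.7456]] [[274.101  155.7526]] [0.6002 0.1948 0.1975]
1.1999999999999997 [[201.5804 189.9455]] [[269.5423 148.4381]] [[277.8124 152.3637]] [0.6148 0.1958 0.2041]
1.2999999999999998 [[200.4832 182.2578]] [[273.3572 145.558 ]] [[281.6595 149.4078]] [0.63   0.1969 0.2091]
meas (204.73076923076923, 206.19230769230768) side far tab corner (260.9230769230769, 158.46153846153845)
```

Leaf angle is about 0.95 rad, and both views agree. Hinge is at (0.673,0.201) and yaw about 4.7°. Now I'll fold the leaf with closed fingers.

```bash
cat >> h.py <<'E'
hole=np.array([.538,.1905,.05]);jy=np.radians(4.7)
jx=np.array([np.cos(jy),np.sin(jy),0]);Z=np.array([0,0,1.])
H=hole+.135*jx+.004*Z
def st(t=''):
    s=r.sense();print(t,round(s['clock'],2),np.round(s['tcp_pos'],4),'F',np.round(s['contact_force'],1),'open',round(s['opening'],4))
E
python3 - <<'E'
from h import *
O=[180,0,184.7-360]
def P(th,off=0): # TCP for finger edge on outer face
    d=-np.cos(th)*jx+np.sin(th)*Z; n=np.sin(th)*jx+np.cos(th)*Z
    return H+.14*d+(.004+off)*n+.010*jx+.182*Z
r.grab(10)
p=P(.95,.03); q=p.copy();q[2]=.45
r.reach(q,O); r.servo_line(p,speed=.15); st('app')
for th in np.arange(.95,.02,-.1):
    r.servo_line(P(th),speed=.12); st('%.2f'%th)
r.servo_line(P(.02),speed=.03); st('end')
q=P(.02);q[2]+=.15
r.servo_line(q,speed=.2); st('up')
a=snap('top');b=snap('side')
A=cv2.resize(a['frame'][160:242,193:253],None,fx=6.5,fy=6.5,interpolation=cv2.INTER_CUBIC)
B=cv2.resize(b['frame'][150:226,244:304],None,fx=6.5,fy=6.5,interpolation=cv2.INTER_CUBIC)
o=np.zeros((540,790,3),np.uint8);o[:A.shape[0],:390]=A;o[:B.shape[0],395:785]=B
cv2.imwrite('pics/c3.png',cv2.cvtColor(o,cv2.COLOR_RGB2BGR))
E
```

```text
app 4.85 [0.6284 0.198  0.3712] F [-0.2 -0.2 -0. ] open 0.0006
0.95 5.25 [0.6046 0.196  0.3537] F [-0.2 -0.1 -0.3] open 0.0005
0.85 5.52 [0.5937 0.195  0.3444] F [ 0.8 -0.3 -0.3] open 0.0004
0.75 5.78 [0.5834 0.1942 0.3344] F [-0.4  1.   0.3] open 0.0005
0.65 6.05 [0.574  0.1935 0.3238] F [ 0.5 -0.1  0.8] open 0.0004
0.55 6.32 [0.5658 0.1928 0.3125] F [-0.6  0.   0.2] open 0.0004
0.45 6.58 [0.5587 0.1922 0.3004] F [-0.1 -0.4  1. ] open 0.0007
0.35 6.85 [0.5529 0.1917 0.2876] F [-0.5  0.4 -0.5] open 0.0003
0.25 7.12 [0.5483 0.1913 0.2742] F [ 1.1 -0.4  0.1] open 0.0006
0.15 7.38 [0.545  0.1911 0.2605] F [-0.3 -0.9  0.7] open 0.0003
0.05 7.65 [0.5433 0.1909 0.2467] F [-0.5 -0.2 -0.2] open 0.0006
end 7.94 [0.5433 0.191  0.2435] F [0.2 0.1 2.1] open 0.0003
up 8.84 [0.543  0.1909 0.3911] F [-0.5  0.3 -0.3] open 0.0004
```

View pics/c3.png

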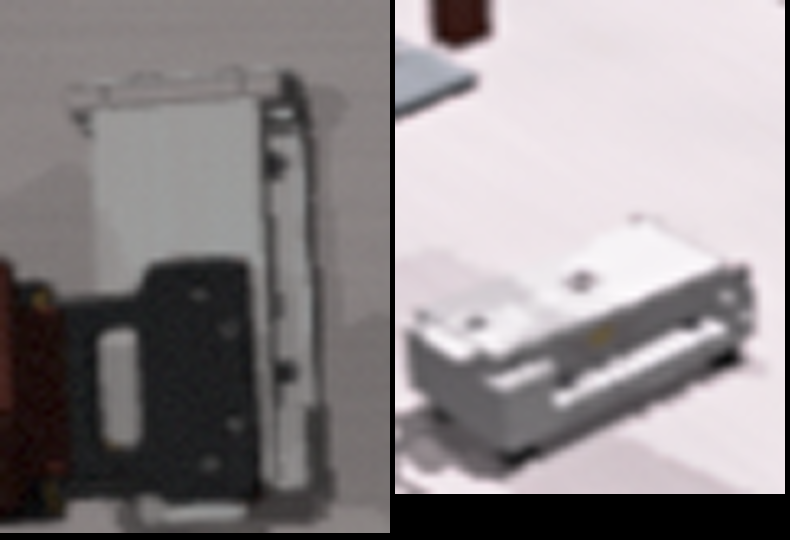

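The leaf is down. Next I'll look at the leaf hole and then the pin with the wrist camera.

Run:
```python
from h import *
r.let_go(); r.reach([.505,.19,.40],[180,0,184.7-360]); r.wait(.2)
w=snap('wrist'); np.save('/tmp/last_wjig.npy',w,allow_pickle=True)
c=proj(w,hole+[0,0,.0145])[0]; print('pred',c)
x,y=c.astype(int); J=cv2.resize(w['frame'][y-40:y+40,x-40:x+40],(400,400),interpolation=cv2.INTER_CUBIC); print(x-40,y-40)
r.reach([.545,-.295,.45],[180,0,182.8-360]); r.wait(.2)
w=snap('wrist'); np.save('/tmp/last_wpin.npy',w,allow_pickle=True); st()
c=proj(w,[.5404,-.295,.209])[0]; print('pred pin',c)
x,y=c.astype(int);print(x-50,y-70); P=cv2.resize(w['frame'][y-70:y+80,x-50:x+50],None,fx=3.9,fy=3.9,interpolation=cv2.INTER_CUBIC)
o=np.zeros((600,800,3),np.uint8);o[:400,:400]=J;o[:P.shape[0],405:405+P.shape[1]]=P
cv2.imwrite('pics/c4.png',cv2.cvtColor(o,cv2.COLOR_RGB2BGR))
```

```text
pred [314.57943073 214.15884671]
274 174
 12.88 [ 0.5453 -0.2942  0.4501] F [-1.4  0.2 -0.1] open 0.088
pred pin [315.80153393 207.27298289]
265 137
```

View pics/c4.png

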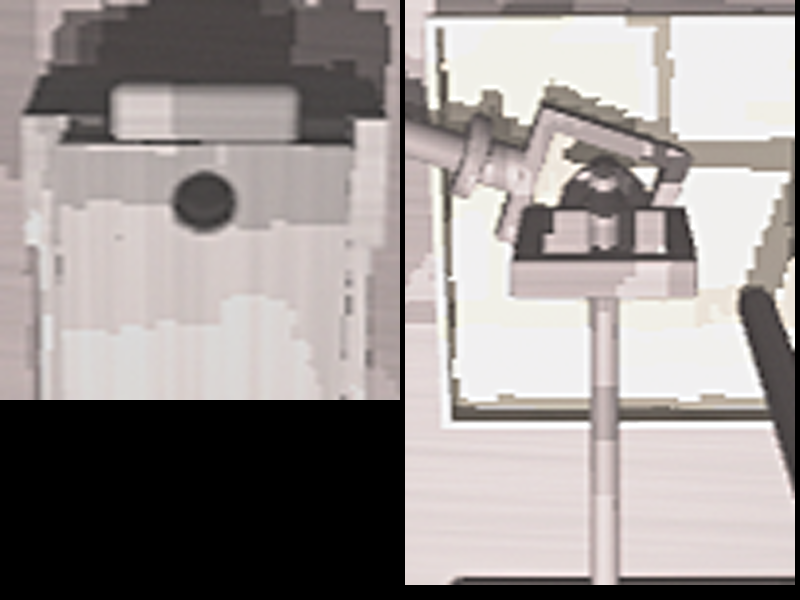

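The leaf hole is at (314.8,214.2), exactly as predicted. The pin eye's top is at (316.2,208.8), within 1.5 px. A bigger pin appears behind it, so I'll check clearances and then grasp.

Run:
```python
from h import *
np.set_printoptions(precision=4,suppress=True)
a=last('top');b=last('side');w=last('wpin')
T=lambda x,y:(340+x/2.4,172+y/2.4);S=lambda x,y:(300+(x-400)/3.2,180+y/3.2)
print('decoy1',tri(a,T(288,240),b,S(582,325)),'decoy2',tri(a,T(355,160),b,S(742,350)))
p=plane(w,(316.2,208.8),.209);print('pin',p)
print('leafhole',plane(last('wjig'),(314.8,214.2),.0635))
print('body front d1 wrist',plane(w,(265+140/3.9,137+103/3.9),.1))
```

```text
decoy1 (array([ 0.4441, -0.3426,  0.1452]), np.float64(0.00019756431905781633)) decoy2 (array([ 0.5165, -0.4122,  0.1301]), np.float64(0.0064816216952086735))
pin [ 0.5416 -0.2946  0.209 ]
leafhole [0.5384 0.1908 0.0635]
body front d1 wrist [ 0.5274 -0.3115  0.1   ]
```

Run:
```python
from h import *
O=[180,0,182.8-360]; sx=np.array([np.cos(np.radians(2.8)),np.sin(np.radians(2.8)),0])
p=np.array([.5410,-.2948,.352])
r.servo_line([p[0],p[1],.42],O,speed=.15); r.servo_line(p,speed=.1); st('down')
r.grab(45); r.wait(.2); st('grab')
s=snap('side'); w=snap('wrist')
r.servo_line(p+[0,0,.016],speed=.05); st('lift')
r.servo_line(p+[0,0,.016]-.055*sx,speed=.08); st('draw')
r.servo_line(p+[0,0,.10]-.055*sx,speed=.2); r.wait(.2); st('up')
w=snap('wrist'); s=snap('side')
o=np.zeros((600,800,3),np.uint8)
o[:300,:480]=cv2.resize(w['frame'],(480,300),interpolation=cv2.INTER_AREA)
c=proj(s,p+[-.055,0,-.1])[0].astype(int); y0=max(c[1]-75,0);x0=c[0]-75; print('side origin',x0,y0)
o[300:600,:300]=cv2.resize(s['frame'][y0:y0+150,x0:x0+150],(300,300),interpolation=cv2.INTER_CUBIC)
q=r.sense()['tcp_pos']; c=proj(w,q-[0,0,.244])[0]; print('tip pred wrist',c)
x,y=c.astype(int);x1,y1=x-50,min(max(y-50,0),300);print(x1,y1)
o[:300,490:790]=cv2.resize(w['frame'][y1:y1+100,x1:x1+100],(300,300),interpolation=cv2.INTER_CUBIC)
cv2.imwrite('pics/c5.png',cv2.cvtColor(o,cv2.COLOR_RGB2BGR))
```

```text
down 14.07 [ 0.5411 -0.2948  0.3529] F [1.1 0.2 1.1] open 0.0878
grab 15.12 [ 0.541  -0.2948  0.352 ] F [-0.5  0.1 -0.4] open 0.0361
lift 15.68 [ 0.5411 -0.2948  0.3686] F [ 0.1 -1.3 -1.4] open 0.0359
draw 16.52 [ 0.4862 -0.2975  0.368 ] F [ 0.4 -0.5 -1.7] open 0.0355
up 17.28 [ 0.4862 -0.2976  0.4497] F [-0.8  0.8 -0.2] open 0.0354
side origin 283 146
tip pred wrist [316.02395164 213.57435427]
266 163
```

View pics/c5.png

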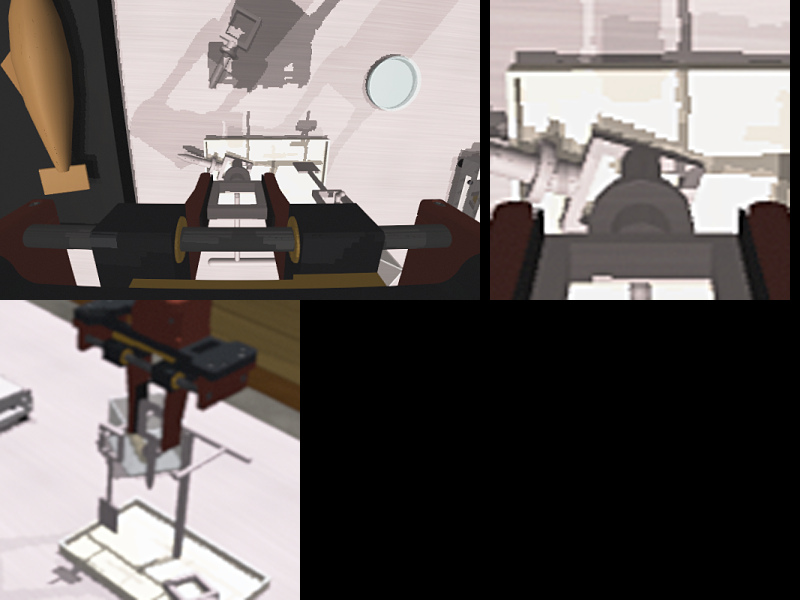

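The pin is held upright and off its hook. Its tip is within about 1 mm of the predicted tool axis, at wrist px (317.4,213.4) against a prediction of (316.0,213.6). Next I'll carry it over the jig and check.

Run:
```python
from h import *
O=[180,0,184.7-360]
q=r.sense()['tcp_pos'];q[2]=.50
r.servo_line(q,speed=.2); r.reach([.538,.190,.45],O); r.servo_line([.538,.190,.333],speed=.15); r.wait(.3); st()
w=snap('wrist');s=snap('side');t=snap('top')
tip=np.array([.538,.190,.089]);top=tip+[0,0,-.0255]
o=np.zeros((400,800,3),np.uint8)
for i,v in enumerate((w,s)):
    c=proj(v,tip)[0];k=(5,8)[i];n=400//k
    x,y=(c-n/2).astype(int);y=min(y,400-n);o[:n*k,400*i:400*i+n*k]=cv2.resize(v['frame'][y:y+n,x:x+n],(n*k,n*k),interpolation=cv2.INTER_CUBIC)
    f=lambda p:np.round((proj(v,p)[0]-[x,y]+.5)*k+[400*i,0]-.5,1)
    print('tip',f(tip),'leafhole',f(top),'origin',f(tip+[0,0,.045]))
cv2.imwrite('pics/c6.png',cv2.cvtColor(o,cv2.COLOR_RGB2BGR))
```

```text
20.8 [0.5381 0.1901 0.3338] F [ 1.   0.2 -1.4] open 0.0359
tip [205.1 205.5] leafhole [204.7 156.4] origin [205.8 322.4]
tip [610.6 210.6] leafhole [615.1 267.7] origin [602.3 106.8]
```

View pics/c6.png

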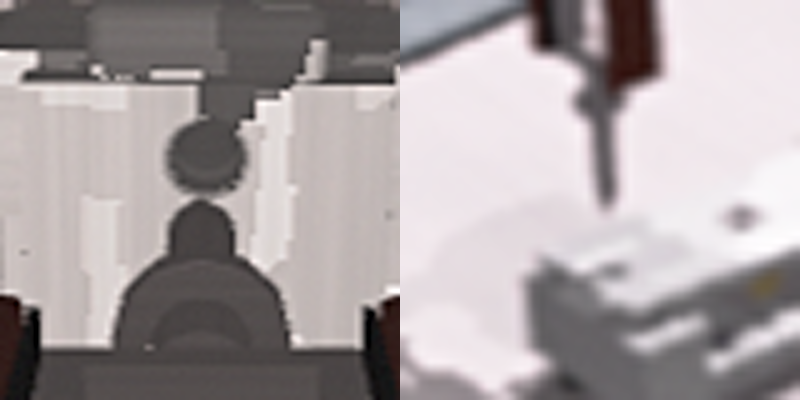

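In the wrist view the tip is at (202,205) and the hole at (205,156), each within 3 crop px (under 1 mm) of prediction. The side view agrees, so I'll insert.

Run:
```python
from h import *
z=.333
base=[.5382,.1898]
while z>.259:
    z-=.006; r.servo_line([*base,z],speed=.04); f=r.sense()['contact_force']
    st('%.3f'%z)
    if np.linalg.norm(f)>15: print('stop');break
```

```text
0.327 21.25 [0.5381 0.1898 0.3262] F [-0.8  0.4 -1.9] open 0.0356
0.321 21.55 [0.5381 0.1898 0.3205] F [-0.2  1.  -1.5] open 0.0357
0.315 21.85 [0.5381 0.1898 0.3145] F [-0.8 -0.2 -1.9] open 0.0354
0.309 22.15 [0.5381 0.1898 0.3085] F [-0.8  0.1 -1.2] open 0.0359
0.303 22.45 [0.5381 0.1898 0.3025] F [ 0.   0.8 -0.9] open 0.036
0.297 22.75 [0.5381 0.1898 0.2965] F [-0.2  0.9 -1.8] open 0.0356
0.291 23.05 [0.5381 0.1898 0.2905] F [-0.1  0.6 -1.4] open 0.0354
0.285 23.35 [0.5381 0.1898 0.2845] F [ 0.9  0.1 -0.8] open 0.0354
0.279 23.65 [0.5381 0.1898 0.2785] F [-0.2  0.1 -1.4] open 0.0356
0.273 23.95 [0.5381 0.1898 0.2725] F [-1.2 -0.1 -0.3] open 0.0354
0.267 24.25 [0.5381 0.1898 0.2664] F [-0.4  0.3 -2. ] open 0.0353
0.261 24.55 [0.5382 0.1898 0.261 ] F [ 1.3 -0.1 -0.8] open 0.0357
0.255 24.85 [0.5382 0.1898 0.257 ] F [-3.2 -0.9  8.6] open 0.0354
```

Run:
```python
from h import *
z=.255
while z>.240:
    z-=.001; r.servo_line([.5382,.1898,z],speed=.02); r.wait(.15); st('%.3f'%z)
    if r.sense()['contact_force'][2]>24: break
r.wait(1); st('hold')
w=snap('wrist');s=snap('side')
o=np.zeros((400,800,3),np.uint8); X=np.array([.538,.19,.058])
for i,v in enumerate((w,s)):
    c=proj(v,X)[0];k=(4,8)[i];n=400//k
    x,y=(c-n/2).astype(int);y=min(y,400-n);o[:,400*i:400*i+400]=cv2.resize(v['frame'][y:y+n,x:x+n],(400,400),interpolation=cv2.INTER_CUBIC)
cv2.imwrite('pics/c7.png',cv2.cvtColor(o,cv2.COLOR_RGB2BGR))
```

```text
0.254 25.25 [0.5382 0.1898 0.2568] F [-4.4 -2.2 12.8] open 0.0355
0.253 25.65 [0.5381 0.1898 0.2568] F [-6.7 -1.9 16.2] open 0.0355
0.252 26.05 [0.5381 0.1898 0.2567] F [-8.3 -2.5 19.4] open 0.0358
0.251 26.45 [0.538  0.1898 0.2566] F [-10.8  -2.8  24.2] open 0.036
hold 27.45 [0.538  0.1898 0.2566] F [-9.8 -2.4 24.3] open 0.0357
```

View pics/c7.png

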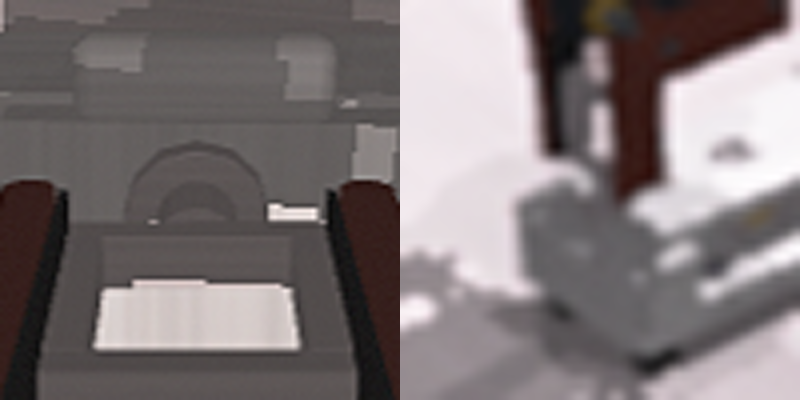

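The wrist view shows the collar flat on the leaf. The TCP stopped at z 0.2567, against 0.257 predicted for fully home, and held still while the push rose from 9 to 24 N.

```bash
python3 -c "
from h import *
st(); r.hand_in(); st('done')"
```

```text
27.55 [0.5381 0.1898 0.2566] F [-10.5  -2.9  24.2] open 0.0357
the job is handed in; nothing more can be done
the job is handed in; nothing more can be done
```

The job is done and handed in at about 27.6 s of robot time. I folded the leaf down from about 0.95 rad and lifted the pin off the -y hook. Then I pushed it through the leaf and block, and the arm is still holding it down with about 24 N.

- **Collar home, leaf shut:** the arm stopped at z 0.2566 m, against the 0.257 m expected with the collar home on a shut leaf. It moved only about 0.4 mm while the push rose from 9 to 24 N, and it held steady for a further second. The last wrist picture shows the collar flat on the leaf.
- **Grip:** the fingers stayed at about 36 mm, the width of the pin's eye.
- **Other objects:** I kept clear of the scraper, the two larger pins, the dish and the tub, and saw no contact with them. I did not measure their positions again at the end.
- **Disagreements:** a steady sideways force of about 10 N, mostly along -x, remains at the wrist while pressing. I left it because the pin slid in without resistance. The different measurements of the jig's yaw ranged from 3.3° to 5.8°, and I used 4.7°; the leaf hole still showed up where that predicted, to within a pixel.

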